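Set the box bander's tension dial for the box in its nest and start it

ROBOT

A 6-joint arm with a two-finger parallel gripper is mounted at the origin on the work surface. World frame = base frame: x ahead of the robot, y to its left, z up, the work surface at z = 0. Lengths are in m, angles in rad, forces in N, time in s.
With the tool pointing down it reaches from about 0.25 to 0.775 m from the base axis. Payload 4 kg.
Tool frame: the origin (TCP) lies at the very end of the fingers, on their centre line; the grasp point (between the pads) lies 19 mm behind it (robot.pinch_z is the distance from the TCP to the grasp point, in m); z points along the fingers, y is the line along which they close (so a half turn about z gives the same grasp; the last joint's range is limited). The gripper opens to 94 mm and grips with 3 to 60 N. Pads are 16 mm wide; open, the fingers measure 119 mm over their backs; the gripper's body (75 mm by 177 mm) begins 78 mm behind the grasp point.
Start: joints at [-1.289, 0.087, 1.371, -0, 1.684, -0.103], TCP at [0.206, -0.51, 0.206] pointing down, gripper open.
Joint ranges: [-3.1, 3.1], [-0.76, 2.03], [0.27, 2.55], [-1.08, 4.22], [0.17, 2.65], [-2.57, 2.57]. Speed limits (rad/s): [2.79, 2.79, 3.14, 3.14, 3.14, 3.14].

INTERFACE

Orientations are given as [roll, pitch, yaw] about the fixed x, y, z axes, in that order (R = Rz(yaw) Ry(pitch) Rx(roll)).
In Python, from bench import robot gives the robot as it stands.
- The arm moves only by the tool arm_command, never from a script. Its argument "targets" is one flat list of numbers, 7 for each row, row after row: the turn, a rotation vector about the tool's x, y, z in degrees, then the shift along the tool's x, y, z in mm, then the closure, from -1 (fully open) to 1 (shut). In form: [ax, ay, az, x, y, z, hand, ax, ay, az, x, y, z, hand, ...]. A call has 1 to 20 rows; each row is the pose to reach, as a shift and turn from the pose commanded when the call began, along the tool's axes at that moment; what a row does not reach only later rows make up. A row lasts 1/10 s, in which the tool goes at most 50 mm and 8.59 degrees, less where a joint would pass 70% of its speed; a pose out of reach is approached as far as the arm can. A call with a gripper value outside its range is refused whole. The fingers move at their own pace and stop on an object; the grip force is fixed at half the most. Time passes only in rows, so rows that repeat a pose let the fingers close. It gives the time, the measured TCP pose, the force, the opening and the grip force at its end, in the units of the state.
- robot.get_obs(): the state, without advancing time (a new reading comes with each control period).
- robot.snapshot(name): name is "scene" or "top"; returns a dict with "color" (420x560x3 uint8, red, green, blue), "range_z" (420x560 float32, m along the optical axis (not along the pixel's ray), 0 where there is no reading), "fx", "fy", "cx", "cy" (pixels), "dist_coeffs" ([k1, k2, p1, p2, k3] as OpenCV has them; the pictures are not rectified), "T" (4x4, takes a point from camera to world coordinates). Camera axes: x right, y down, z forward; pixel columns grow to the right and rows downward; lengths in m; the calibration is good to about 2 mm. A picture is of the moment at which its call begins.
- robot.close_job(): hands the job in; it is judged then, once.
The state is a dict: "time": time; "joint_positions": joint angles; "qvel": joint speeds; "joint_torque": joint torques, N m; "tool_pos": TCP position; "ee_rot": TCP orientation; "wrist_force": force on the tool from outside, world axes, zero at the start; "wrist_torque": the same for the moment, N m; "width": finger opening in m; "finger_force": force on a finger pad.
Only numpy, scipy, OpenCV 4.12 (cv2) and the standard library are available. Lean on these libraries where they do the work, as an engineer would, in place of code of your own. Each camera call takes 0.05 s, during which the arm holds its last target. There are 200 camera calls.

TASK

See which chocolate box lies in the bander's nest, the middle place by the banding head, and turn the black tension dial until its white pointer aims at the middle of the dot in that box's lid colour. Then, and only then, throw the start lever all the way over towards the boxes. Leave the boxes, the dial setting and everything else on the bench undisturbed.

Things in the scene. Friction and masses are not known exactly. Their poses are not given: they have to be found in the camera images.
- bander: fixed box bander: white console 170 (x) by 400 (y) by 60 mm high, dial at local (0, 90 mm), lever at (0, -100 mm); behind it an aluminium bed 50 mm high, x 85 to 255 mm, y +-260 mm; grey head 160 mm high at x 220 to 315 mm, y +-55 mm. Origin: on the table under the console's centre; x from console to bed, z up
- nest (a point): the nest: middle place on the feed bed, between two red guides and partly under the banding head; the point is on the bed's top under the middle of the box that lies there
- dial (a joint): angle of the tension dial in rad, growing clockwise seen from above, 0 to 3.8; stays where it is left. At 0 the pointer points to the bander's -x. Some 0.08 N m of friction
- dial_grip (a point): on the dial's vertical axis at grip height, 98 mm above the table. The dial is a black disc of 80 mm diameter (its top 74 mm above the table) with an upright black grip bar across it, 74 mm long, 18 mm thick, its top 112 mm above the table; the bar runs along the pointer direction and has a white line on the pointer's half
- pointer (a point): index point of the dial: 62 mm from its axis, in the direction of the white pointer (the bar's white-lined end), on the circle where the coloured dots lie; turns with the dial
- lever (a joint): angle of the start lever in rad: 0 leaning towards the robot (the bander's -x), 1.0 fully over towards the boxes (+x); stays where it is left
- lever_tip (a point): centre of the start lever's black ball (26 mm diameter) at the end of a 10 mm steel rod, 90 mm from the lever's pivot; the pivot lies 82 mm above the table at local (0, -100 mm) of the bander, its axis along the bander's y, on a grey block 70 x 50 x 25 mm
- dot_blue: pale blue dot, 22 mm diameter, 3 mm thick, on the console's dial face 62 mm from the dial's axis; origin at its centre. The three dots change places from run to run
- dot_brown: dark chocolate brown dot, 22 mm diameter, 3 mm thick, on the console's dial face 62 mm from the dial's axis; origin at its centre. The three dots change places from run to run
- dot_yellow: yellow dot, 22 mm diameter, 3 mm thick, on the console's dial face 62 mm from the dial's axis; origin at its centre. The three dots change places from run to run
- box_blue: chocolate gift box with a pale blue lid and a white square label, 120 x 130 x 37 mm, loose on the feed bed (left, middle or right place); origin at the centre of its underside, z up
- box_brown: chocolate gift box with a dark chocolate brown lid and a white square label, 120 x 130 x 37 mm, loose on the feed bed (left, middle or right place); origin at the centre of its underside, z up
- box_yellow: chocolate gift box with a yellow lid and a white square label, 120 x 130 x 37 mm, loose on the feed bed (left, middle or right place); origin at the centre of its underside, z up
- jar: bystander: closed jar, 60 mm diameter, 100 mm high, on the table left of the console; origin at the centre of its underside
- tape: bystander: amber roll, 90 mm diameter, 40 mm high, on the table right of the console; origin at the centre of its underside

How it is judged:
By the outcome, as a careful person would: the job done as asked, in the order asked, and still so for the second after the job is handed in, with the robot touching nothing.
It also fails if it takes over 58 s, if anything falls off the work surface, if the arm or the gripper's body presses on something with over 40 N, if the wrist force passes 120 N, or if a joint passes its speed limit or range.

## Working session

There is one attempt and no reset: what is moved stays moved. The work goes in short steps, Python scripts to look and compute and a tool call to move; the robot and the scene stay as the last step left them, time stands still between calls to the robot, and variables do not carry over. Pictures are saved under pics/ and viewed, at most 10 in all, crops included, and the job is handed in when it is done.

Besides the shell and the picture viewer there is one more tool, called after "Emit:" as a command line: name --argument value ..., lists and objects as JSON in quotes. arm_command: Moves the arm, as the interface text tells. Its arguments: {"type":"object","properties":{"targets":{"type":"array"}},"required":["targets"]}

```bash
mkdir -p pics
cat > h.py <<'E'
import numpy as np, cv2
from bench import robot
def snap(n,f=None):
    s=robot.snapshot(n)
    if f: cv2.imwrite('pics/'+f,cv2.cvtColor(s['color'],cv2.COLOR_RGB2BGR))
    return s
def cloud(s):
    h,w=s['range_z'].shape
    K=np.array([[s['fx'],0,s['cx']],[0,s['fy'],s['cy']],[0,0,1.]])
    u,v=np.meshgrid(np.arange(w),np.arange(h))
    p=cv2.undistortPoints(np.stack([u,v],-1).reshape(-1,1,2).astype(np.float64),K,np.array(s['dist_coeffs'],float)).reshape(h,w,2)
    z=s['range_z'][...,None].astype(float)
    c=np.concatenate([p*z,z],-1)
    T=np.array(s['T'])
    return c@T[:3,:3].T+T[:3,3]
E
python3 - <<'E'
from h import *
for n in('top','scene'):
    s=snap(n,n+'0.png'); np.savez(n+'0.npz',c=s['color'],P=cloud(s),T=s['T'])
    print(n,np.round(s['T'],3),s['fx'])
E
```

```text
top [[-0.024 -0.992  0.127  0.527]
 [-1.     0.025  0.01   0.019]
 [-0.013 -0.127 -0.992  1.074]
 [ 0.     0.     0.     1.   ]] 456.1945609577561
scene [[ 0.39   0.593 -0.704  1.422]
 [ 0.921 -0.251  0.299 -0.328]
 [ 0.    -0.765 -0.644  0.839]
 [ 0.     0.     0.     1.   ]] 509.1547892245675
```

View pics/top0.png

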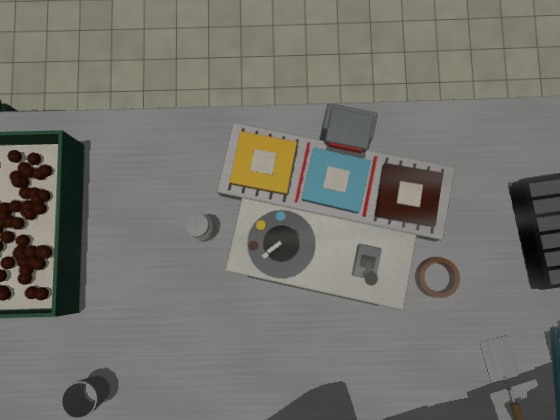

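View pics/scene0.png

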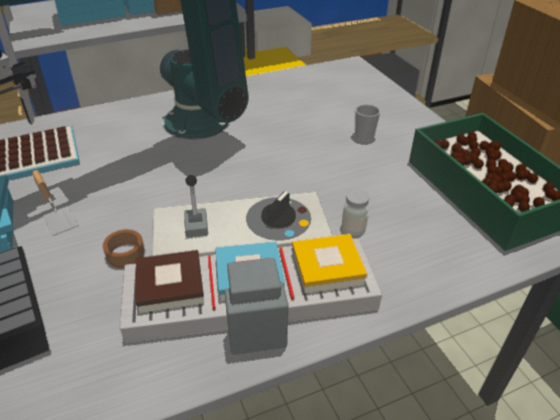

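The middle box is blue, around (337,178) in the top view. The blue dot is at about (281,216), and the pointer aims down-left at about (265,257). The lever ball, at (371,278), leans towards the robot.

Run:
```python
from h import *
d=np.load('top0.npz');c=d['c'];P=d['P']
hsv=cv2.cvtColor(c,cv2.COLOR_RGB2HSV)
for n,(u,v) in dict(blue=(281,216),yel=(261,225),br=(253,245)).items():
    print(n,hsv[v,u],P[v,u].round(4))
x,y,z=P[...,0],P[...,1],P[...,2]
reg=np.zeros(z.shape,bool);reg[110:310,215:460]=1
con=reg&(z>.05)&(z<.125)
# console+bed fit by rect of z 40..70
m=(reg&(z>.04)&(z<.2)).astype(np.uint8)
m2=reg&(z>.053)&(z<.068)
for nm,mm in(('console',m2),):
    print(nm,mm.sum(),np.median(z[mm]))
    n,l,st,ce=cv2.connectedComponentsWithStats(mm.astype(np.uint8))
    k=1+st[1:,4].argmax(); r=cv2.minAreaRect(P[l==k][:,:2].astype(np.float32)*1000); print(r,st[k])
# boxes lids
lid=reg&(z>.083)&(z<.095)&(np.arange(420)[:,None]<230)
n,l,st,ce=cv2.connectedComponentsWithStats(lid.astype(np.uint8))
for k in range(1,n):
    if st[k,4]>500: print('lid',st[k],cv2.minAreaRect(P[l==k][:,:2].astype(np.float32)*1000))
# dots
sub=np.zeros(z.shape,bool);sub[205:262,244:318]=1
for nm,mm in(('blue',(hsv[...,0]>90)&(hsv[...,0]<110)&(hsv[...,1]>80)),('yel',(hsv[...,0]>15)&(hsv[...,0]<35)&(hsv[...,1]>120)),('br',(hsv[...,0]<15)&(hsv[...,1]>90))):
    mm=mm&sub; print(nm,mm.sum(),np.argwhere(mm).mean(0)[::-1],np.median(P[mm],0).round(4),P[mm].mean(0).round(4))
bar=np.zeros(z.shape,bool);bar[220:275,250:310]=1
bb=bar&(z>.1)&(z<.125); print('bar',bb.sum(),cv2.minAreaRect(P[bb][:,:2].astype(np.float32)*1000),P[bb].mean(0))
w=bar&(hsv[...,2]>150)&(hsv[...,1]<60)&(z>.095);print('white',w.sum(),P[w].mean(0),P[w].min(0),P[w].max(0))
bl=np.zeros(z.shape,bool);bl[262:295,355:390]=1;bl&=z>.11;print('ball',bl.sum(),P[bl].mean(0),P[bl].max(0))
im=cv2.cvtColor(c,cv2.COLOR_RGB2BGR)[190:310,220:420];cv2.imwrite('pics/crop.png',cv2.resize(im,None,fx=4,fy=4,interpolation=cv2.INTER_CUBIC))
```

```text
blue [ 97 106 151] [0.6632 0.0251 0.0634]
yel [ 23 176 168] [0.6442 0.0703 0.0627]
br [ 8 85 75] [0.5999 0.0889 0.063 ]
console 12924 0.06060565112957983
((582.6298828125, -60.92268371582031), (401.52880859375, 175.64447021484375), 76.41758728027344) [  225   197   192   113 11911]
lid [ 229  131   68   63 3098] ((782.65283203125, 62.93737030029297), (130.2967071533203, 123.01504516601562), 77.79431915283203)
lid [ 301  148   70   65 3218] ((738.9871215820312, -98.17857360839844), (132.01988220214844, 122.99298858642578), 75.23546600341797)
lid [ 376  162   67   65 3257] ((702.0567626953125, -256.5747985839844), (130.67897033691406, 122.69210052490234), 78.60586547851562)
blue 69 [280.1884058 215.8115942] [0.6635 0.0273 0.0638] [0.6637 0.0269 0.0635]
yel 80 [260.5 224.5] [0.6453 0.0713 0.0635] [0.6452 0.0713 0.0635]
br 3 [254.33333333 247.66666667] [0.5934 0.0845 0.063 ] [0.594  0.086  0.0627]
bar 305 ((601.1204833984375, 27.986743927001953), (18.22500228881836, 73.69096374511719), 35.530120849609375) [0.60060908 0.02804438 0.11212738]
white 44 [0.59029158 0.04095044 0.13581212] [0.52670813 0.01931581 0.11032437] [0.60153887 0.05395999 1.07398684]
ball 179 [ 0.52472777 -0.1454246   0.18384018] [0.54866428 0.01931581 1.07398684]
```

View pics/crop.png

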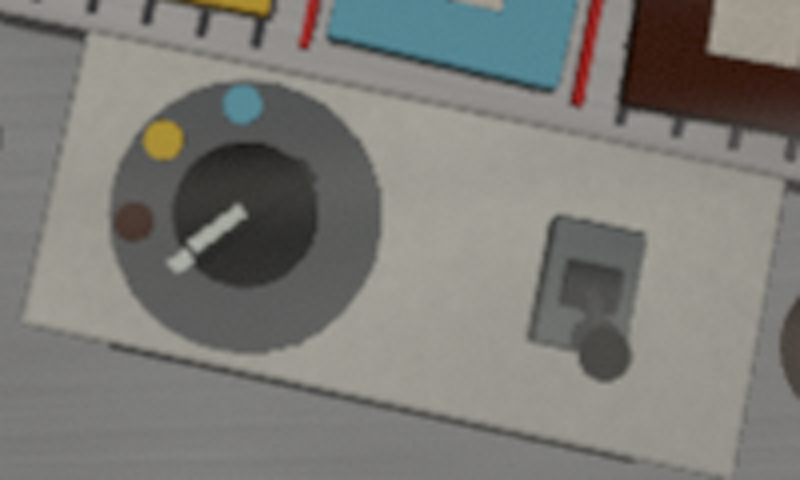

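Run:
```python
from h import *
from scipy.spatial.transform import Rotation as R
o=robot.get_obs();print(o['time'],o['tool_pos'],o['ee_rot'],o['width'])
M=R.from_euler('xyz',o['ee_rot']).as_matrix();print(M.round(3))
print('yaw of tool y',np.degrees(np.arctan2(M[1,1],M[0,1])))
d=np.load('top0.npz');P=d['P'];z=P[...,2]
b=np.zeros(z.shape,bool);b[220:275,250:310]=1;b&=(z>.1)&(z<.125);Q=P[b][:,:2];w,V=np.linalg.eigh(np.cov(Q.T));print('bar axis',np.degrees(np.arctan2(V[1,1],V[0,1])))
b=np.zeros(z.shape,bool);b[262:295,355:390]=1;b&=(z>.14)&(z<.25);print('ball',P[b].mean(0),P[b].max(0),P[b].min(0))
print('shift to above dial (tool mm)',M.T@(np.array([.6013,.0277,.2])-o['tool_pos'])*1000)
```

```text
0.1 [ 0.2063079  -0.50932118  0.2044139 ] [-3.13961133e+00 -1.85227886e-04  3.84803845e-01] 0.0939131836389052
[[ 0.927  0.375 -0.001]
 [ 0.375 -0.927  0.002]
 [ 0.    -0.002 -1.   ]]
yaw of tool y -67.95234274043209
bar axis 125.52960470402378
ball [ 0.52106712 -0.14835007  0.17143218] [ 0.53573403 -0.13721397  0.17935928] [ 0.50814343 -0.16026611  0.14238942]
shift to above dial (tool mm) [ 567.69190198 -349.46922011    5.21147485]
```

Emit:
arm_command --targets '[0, 0, 0, 0, 0, -45, -1, 0, 0, -103.5, 568, -349.5, -45, -1, 0, 0, -103.5, 568, -349.5, -45, -1, 0, 0, -103.5, 568, -349.5, -45, -1, 0, 0, -103.5, 568, -349.5, -45, -1, 0, 0, -103.5, 568, -349.5, -45, -1, 0, 0, -103.5, 568, -349.5, -45, -1, 0, 0, -103.5, 568, -349.5, -45, -1, 0, 0, -103.5, 568, -349.5, -45, -1, 0, 0, -103.5, 568, -349.5, -45, -1, 0, 0, -103.5, 568, -349.5, -45, -1, 0, 0, -103.5, 568, -349.5, -45, -1, 0, 0, -103.5, 568, -349.5, -45, -1, 0, 0, -103.5, 568, -349.5, -45, -1, 0, 0, -103.5, 568, -349.5, -45, -1, 0, 0, -103.5, 568, -349.5, -45, -1, 0, 0, -103.5, 568, -349.5, -45, -1, 0, 0, -103.5, 568, -349.5, -45, -1, 0, 0, -103.5, 568, -349.5, -45, -1]'

```text
time: 2.0
tool_pos: [0.6012, 0.0258, 0.251]
ee_rot: [3.141, 0.001, 2.189]
wrist_force: [0.5, -0.8, -0.5]
width: 0.0938
finger_force: 0.0
```

```bash
cat > st.py <<'E'
from h import *
from scipy.spatial.transform import Rotation as R
import sys
o=robot.get_obs();M=R.from_euler('xyz',o['ee_rot']).as_matrix()
print(o['time'],np.round(o['tool_pos'],4),'F',np.round(o['wrist_force'],1),'w',o['width'],'yaw_y',np.degrees(np.arctan2(M[1,1],M[0,1])),'tilt',M[:2,2].round(4),'q',np.round(o['joint_positions'],2))
if len(sys.argv)>3: print('tool mm',(M.T@(np.array(list(map(float,sys.argv[1:4])))-o['tool_pos'])*1000).round(1))
E
python3 st.py .6013 .0277 .081
```

```text
2.0 [0.6012 0.0258 0.251 ] F [ 0.5 -0.8 -0.5] w 0.09375254209057646 yaw_y 35.411888948358936 tilt [ 0.0006 -0.0004] q [-0.05  0.2   1.15 -0.    1.79 -0.67]
tool mm [  1.6   1.2 170. ]
```

Emit:
arm_command --targets '[0, 0, 0, 1.6, 1.2, 40, -1, 0, 0, 0, 1.6, 1.2, 80, -1, 0, 0, 0, 1.6, 1.2, 120, -1, 0, 0, 0, 1.6, 1.2, 145, -1, 0, 0, 0, 1.6, 1.2, 160, -1, 0, 0, 0, 1.6, 1.2, 168, -1, 0, 0, 0, 1.6, 1.2, 168, -1, 0, 0, 0, 1.6, 1.2, 168, -1, 0, 0, 0, 1.6, 1.2, 168, 0.3, 0, 0, 0, 1.6, 1.2, 168, 0.5, 0, 0, 0, 1.6, 1.2, 168, 0.7, 0, 0, 0, 1.6, 1.2, 168, 0.8, 0, 0, 0, 1.6, 1.2, 168, 1, 0, 0, 0, 1.6, 1.2, 168, 1, 0, 0, 0, 1.6, 1.2, 168, 1, 0, 0, 0, 1.6, 1.2, 168, 1, 0, 0, 0, 1.6, 1.2, 168, 1]'

```text
time: 3.7
tool_pos: [0.6018, 0.0293, 0.0824]
ee_rot: [-3.141, 0.0, 2.191]
wrist_force: [0.1, 1.0, 0.8]
width: 0.0254
finger_force: 0.0
```

```bash
python3 st.py
```

```text
3.7 [0.6018 0.0293 0.0824] F [0.1 1.  0.8] w 0.025352555966034526 yaw_y 35.54720919825358 tilt [-0.0001 -0.0001] q [-0.05  0.26  1.42 -0.    1.46 -0.67]
```

Emit:
arm_command --targets '[0, 0, 0, 0, 0, 0, 1, 0, 0, 0, 0, 0, 0, 1, 0, 0, 0, 0, 0, 0, 1, 0, 0, 0, 0, 0, 0, 1, 0, 0, 5, 0, 0, 0, 1, 0, 0, 10, 0, 0, 0, 1, 0, 0, 15, 0, 0, 0, 1, 0, 0, 20, 0, 0, 0, 1, 0, 0, 25, 0, 0, 0, 1, 0, 0, 30, 0, 0, 0, 1, 0, 0, 35, 0, 0, 0, 1, 0, 0, 40, 0, 0, 0, 1, 0, 0, 45, 0, 0, 0, 1, 0, 0, 50, 0, 0, 0, 1, 0, 0, 55, 0, 0, 0, 1, 0, 0, 60, 0, 0, 0, 1, 0, 0, 60, 0, 0, 0, 1]'

```text
time: 5.4
tool_pos: [0.6037, 0.0296, 0.0825]
ee_rot: [3.138, -0.002, 1.143]
wrist_force: [5.6, 1.3, -2.7]
width: 0.0178
finger_force: 30.0
```

```bash
python3 st.py
```

```text
5.4 [0.6037 0.0296 0.0825] F [ 5.6  1.3 -2.7] w 0.017845829029763824 yaw_y -24.530689221144744 tilt [0.0044 0.0005] q [-0.05  0.26  1.42  0.    1.46  0.38]
```

Emit:
arm_command --targets '[0, 0, 5, 0, 0, 0, 1, 0, 0, 10, 0, 0, 0, 1, 0, 0, 15, 0, 0, 0, 1, 0, 0, 20, 0, 0, 0, 1, 0, 0, 25, 0, 0, 0, 1, 0, 0, 30, 0, 0, 0, 1, 0, 0, 35, 0, 0, 0, 1, 0, 0, 40, 0, 0, 0, 1, 0, 0, 45, 0, 0, 0, 1, 0, 0, 50, 0, 0, 0, 1, 0, 0, 55, 0, 0, 0, 1, 0, 0, 60, 0, 0, 0, 1, 0, 0, 64, 0, 0, 0, 1, 0, 0, 66, 0, 0, 0, 1, 0, 0, 66, 0, 0, 0, 1, 0, 0, 66, 0, 0, 0, 1]'

```text
time: 7.0
tool_pos: [0.6047, 0.028, 0.0825]
ee_rot: [3.139, -0.007, -0.009]
wrist_force: [8.2, -2.6, -4.8]
width: 0.0174
finger_force: 30.0
```

```bash
python3 st.py
```

```text
7.0 [0.6047 0.028  0.0825] F [ 8.2 -2.6 -4.8] w 0.01738129444128738 yaw_y -90.50697485237701 tilt [ 0.0066 -0.0022] q [-0.05  0.26  1.42 -0.    1.46  1.53]
```

Release and rise, then check with the camera.

Emit:
arm_command --targets '[0, 0, 0, 0, 0, 0, 0.4, 0, 0, 0, 0, 0, 0, 0, 0, 0, 0, 0, 0, 0, -0.3, 0, 0, 0, 0, 0, 0, -0.3, 0, 0, 0, 0, 0, 0, -0.3, 0, 0, 0, 0, 0, -10, -0.3, 0, 0, 0, 0, 0, -30, -0.3, 0, 0, 0, 0, 0, -70, -0.3, 0, 0, 0, 0, 0, -120, -0.3, 0, 0, 0, -50, 0, -170, -0.3, 0, 0, 0, -100, 0, -190, -0.3, 0, 0, 0, -150, 0, -190, -0.3, 0, 0, 0, -200, 0, -190, 0, 0, 0, 0, -240, 0, -190, 1, 0, 0, 0, -240, 0, -190, 1, 0, 0, 0, -240, 0, -190, 1]'

```text
time: 8.6
tool_pos: [0.3611, 0.0313, 0.2741]
ee_rot: [3.141, -0.005, -0.008]
wrist_force: [1.2, -0.1, 0.9]
width: 0.0329
finger_force: 0.0
```

```bash
cat > chk.py <<'E'
from h import *
import sys
s=snap('top');c=s['color'];P=cloud(s);z=P[...,2];hsv=cv2.cvtColor(c,cv2.COLOR_RGB2HSV)
b=np.zeros(z.shape,bool);b[215:280,245:320]=1;b&=(z>.1)&(z<.125);Q=P[b][:,:2];w,V=np.linalg.eigh(np.cov(Q.T));print('bar',b.sum(),Q.mean(0),cv2.minAreaRect(Q.astype(np.float32)*1000),np.degrees(np.arctan2(V[1,1],V[0,1])))
sub=np.zeros(z.shape,bool);sub[205:262,244:318]=1
mm=(hsv[...,0]>90)&(hsv[...,0]<110)&(hsv[...,1]>80)&sub;D=P[mm].mean(0)[:2];print('blue',mm.sum(),D,[np.degrees(np.arctan2(*(D-a)[::-1])) for a in(Q.mean(0),np.array([.6013,.0277]))])
b=np.zeros(z.shape,bool);b[230:295,345:395]=1;b&=(z>.135)&(z<.25);print('ball',b.sum(),P[b].mean(0),P[b].max(0))
im=cv2.cvtColor(c,cv2.COLOR_RGB2BGR)[190:310,220:420];cv2.imwrite('pics/'+sys.argv[1],cv2.resize(im,None,fx=4,fy=4,interpolation=cv2.INTER_CUBIC))
E
python3 chk.py c2.png; python3 st.py
```

```text
bar 297 [0.60210728 0.02791625] ((601.646240234375, 28.36684799194336), (17.01767921447754, 72.329833984375), 88.55852508544922) 179.8479932971639
blue 66 [0.66406739 0.02710008] [np.float64(-0.7546834839335624), np.float64(-0.5476082238160849)]
ball 150 [ 0.52160111 -0.14847418  0.17031448] [ 0.53787918 -0.13697971  0.18061486]
8.65 [0.3622 0.0313 0.2735] F [ 0.5 -0.1  0.1] w 0.028565450591268006 yaw_y -90.45298639579183 tilt [ 0.0034 -0.0003] q [-0.07 -0.34  1.62 -0.    1.86  1.51]
```

View pics/c2.png

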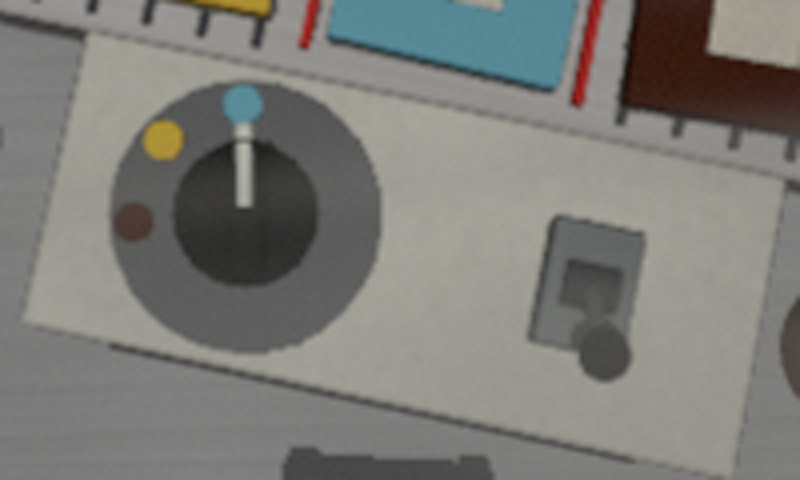

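```bash
python3 st.py .47 -.1365 .147
```

```text
8.65 [0.3622 0.0313 0.2735] F [ 0.5 -0.1  0.1] w 0.028565450591268006 yaw_y -90.45298639579183 tilt [ 0.0034 -0.0003] q [-0.07 -0.34  1.62 -0.    1.86  1.51]
tool mm [108.7 166.9 126.9]
```

Emit:
arm_command --targets '[0, 0, 5, 25, 40, 0, 1, 0, 0, 10, 50, 80, 0, 1, 0, 0, 13, 75, 115, 0, 1, 0, 0, 13, 95, 145, 0, 1, 0, 0, 13, 108, 167, 20, 1, 0, 0, 13, 108, 167, 60, 1, 0, 0, 13, 108, 167, 100, 1, 0, 0, 13, 108, 167, 120, 1, 0, 0, 13, 108, 167, 127, 1, 0, 0, 13, 108, 167, 127, 1, 0, 0, 13, 108, 167, 127, 1]'

```text
time: 9.75
tool_pos: [0.4699, -0.1371, 0.1466]
ee_rot: [3.141, -0.002, -0.235]
wrist_force: [-0.4, 0.3, -0.0]
width: 0.0007
finger_force: 0.0
```

```bash
python3 st.py .557 -.1575 .147; python3 chk.py c3.png
```

```text
9.75 [ 0.4699 -0.1371  0.1466] F [-0.4  0.3 -0. ] w 0.0007086469040795875 yaw_y -103.44741706837245 tilt [ 0.0019 -0.0008] q [-0.4  -0.03  1.61 -0.    1.56  1.41]
tool mm [89.5 -0.4 -0.2]
bar 299 [0.60206809 0.02794088] ((601.6893920898438, 28.376604080200195), (17.075082778930664, 72.4004898071289), 88.59514617919922) 179.84153145663848
blue 65 [0.66418375 0.0269595 ] [np.float64(-0.9051542930084248), np.float64(-0.6746641576561967)]
ball 138 [ 0.5221798  -0.14778644  0.17059151] [ 0.53785949 -0.1371709   0.17977569]
```

View pics/c3.png

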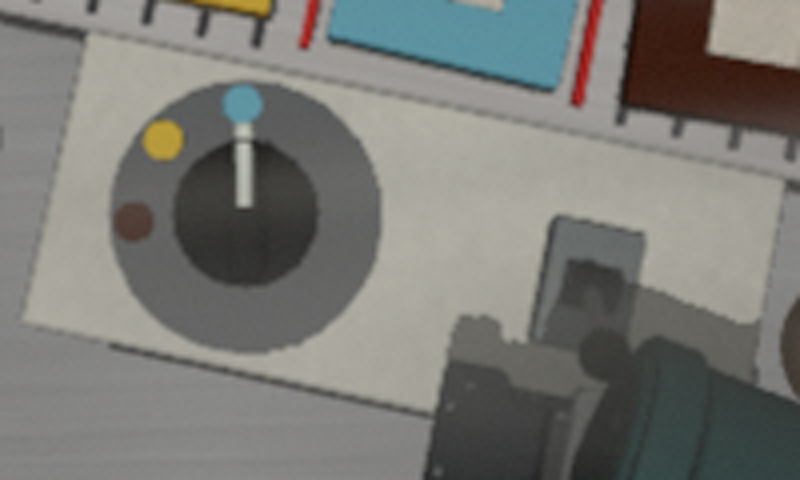

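Emit:
arm_command --targets '[0, 0, 0, 12, 0, 0, 1, 0, 0, 0, 24, 0, 0, 1, 0, 0, 0, 34, 0, 0, 1, 0, 0, 0, 44, 0, 0, 1, 0, 0, 0, 54, 0, 0, 1, 0, 0, 0, 64, 0, 0, 1, 0, 0, 0, 74, 0, 0, 1, 0, 0, 0, 84, 0, 0, 1, 0, 0, 0, 92, 0, 0, 1, 0, 0, 0, 98, 0, 0, 1, 0, 0, 0, 102, 0, 0, 1, 0, 0, 0, 102, 0, 0, 1]'

```text
time: 11.0
tool_pos: [0.5681, -0.1604, 0.1453]
ee_rot: [3.142, -0.0, -0.235]
wrist_force: [-0.1, -0.2, -0.4]
width: 0.0005
finger_force: 0.0
```

Emit:
arm_command --targets '[0, 0, 0, 2, 0, 0, 1, 0, 0, 0, 4, 0, 0, 1, 0, 0, 0, 6, 0, 0, 1, 0, 0, 0, 6, 0, 0, 1]'

```text
time: 11.4
tool_pos: [0.5737, -0.1617, 0.1456]
ee_rot: [3.142, -0.0, -0.235]
wrist_force: [-0.7, 0.5, 0.0]
width: 0.0005
finger_force: 0.2
```

Emit:
arm_command --targets '[0, 0, 0, 2, 0, 0, 1, 0, 0, 0, 4, 0, 0, 1, 0, 0, 0, 4, 0, 0, 1]'

```text
time: 11.7
tool_pos: [0.5776, -0.1627, 0.1455]
ee_rot: [3.142, -0.0, -0.235]
wrist_force: [-0.6, -0.2, -0.1]
width: 0.0009
finger_force: 0.4
```

Emit:
arm_command --targets '[0, 0, 0, 2, 0, 0, 1, 0, 0, 0, 4, 0, 0, 1, 0, 0, 0, 4, 0, 0, 1]'

```text
time: 12.0
tool_pos: [0.5785, -0.1629, 0.1453]
ee_rot: [-3.142, 0.007, -0.235]
wrist_force: [-9.2, 2.9, 3.0]
width: 0.0004
finger_force: 4.2
```

```bash
python3 - <<'E'
from h import *
s=snap('scene');im=cv2.cvtColor(s['color'],cv2.COLOR_RGB2BGR)[130:310,110:380];cv2.imwrite('pics/s4.png',cv2.resize(im,None,fx=2.9,fy=2.9,interpolation=cv2.INTER_CUBIC))
E
python3 st.py
```

```text
12.05 [ 0.5785 -0.1628  0.1452] F [-8.3  3.3  2.6] w 0.0003132007049352014 yaw_y -103.45194393739011 tilt [-0.007   0.0017] q [-0.37  0.22  1.33 -0.    1.59  1.44]
```

View pics/s4.png

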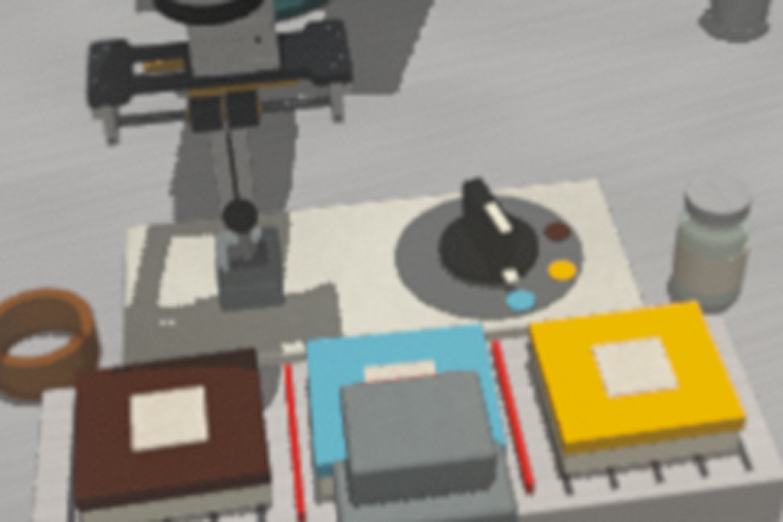

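The lever has stopped moving and the force is rising at the position I expected, so this is its end stop. I'll give it a small extra push, then back off.

Emit:
arm_command --targets '[0, 0, 0, 2, 0, 0, 1, 0, 0, 0, 3, 0, 0, 1, 0, 0, 0, 3, 0, 0, 1, 0, 0, 0, -2, 0, 0, 1, 0, 0, 0, -10, 0, 0, 1, 0, 0, 0, -30, 0, 0, 1, 0, 0, 0, -70, 0, 0, 1, 0, 0, 0, -110, 0, -20, 1, 0, 0, 0, -150, 0, -60, 1, 0, 0, 0, -190, 0, -80, 1, 0, 0, 0, -230, 0, -80, 1, 0, 0, 0, -230, 0, -80, 1, 0, 0, 0, -230, 0, -80, 1]'

```text
time: 13.35
tool_pos: [0.3579, -0.1103, 0.2262]
ee_rot: [3.141, -0.004, -0.235]
wrist_force: [0.3, -0.6, -0.3]
width: 0.0008
finger_force: 0.0
```

```bash
python3 chk.py c5.png; python3 st.py
```

```text
bar 299 [0.6020543  0.02796474] ((601.7058715820312, 28.367027282714844), (17.036203384399414, 72.5455093383789), 88.57459259033203) 179.89719609470995
blue 66 [0.66412489 0.02710291] [np.float64(-0.7954816998540343), np.float64(-0.5445217930475641)]
ball 153 [ 0.59610316 -0.16641989  0.16660683] [ 0.61082773 -0.15544316  0.17695596]
13.4 [ 0.3583 -0.1104  0.2256] F [ 0.4  0.  -1.1] w 0.0002646579872671478 yaw_y -103.46181266625139 tilt [ 0.002  -0.0009] q [-0.45 -0.32  1.69  0.    1.76  1.36]
```

View pics/c5.png

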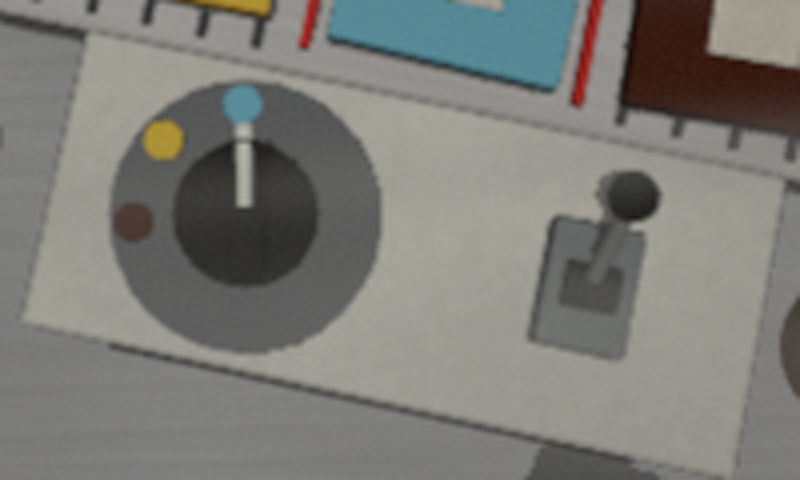

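The pointer is on the blue dot at (243,103) in the crop, and the lever is fully over, with its ball at (632,195). The boxes haven't moved.

```bash
python3 -c "
from bench import robot
print(robot.close_job())"
```

```text
the job is handed in; nothing more can be done
None
```

The blue box was in the nest: I turned the dial to within about 0.5° of the middle of the blue dot, then threw the start lever to its end stop towards the boxes, and handed the job in at about 13 s with nothing else touched.

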